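# Chock the mallet-head blank and slide the table home under the drill

### The job

Get the round mallet-head blank ready for drilling: set the wooden wedge chock on the sliding table, push it thin edge first against the middle of the blank's open side until the blank sits snug against the fence, and let go. Then push the table (a black bar runs across its front) in under the drill until it is fully home on its stop; it is gummed up and breaks loose with a jerk, so push it steadily, do not slam it, and do not shove it along by the chock or the blank. Keep clear of the drill head and the magnifier lamp, and leave the other things on the bench where they are.

Things in the scene. Friction and masses are not known exactly. Their poses are not given: they have to be found in the camera images.
- slide_table: Aluminium table plate, 190 x 130 x 12 mm, of the drill's slide. Origin on its top face, 64 mm above the bench; x points along the rails to the drill (the way it is pushed home), y across, z up. Plate from x = -105 to +85, y = -65 to +65 mm. A dark steel fence, 34 mm high, stands across its far end, near face at x = +65 mm. It moves along x with joint carriage.
- push_bar (a point): Middle of the black round bar (14 mm thick, 120 mm long across the table, level), 58 mm above the bench, 25 mm in front of the table's near edge; push here. In slide_table's frame: x = -130, y = 0, z = -6 mm. Below it stands only the slide's end block, 50 mm high, ending less than 15 mm in front of the bar.
- carriage (a joint): Travel of the table along its rails, m: near 0 pulled out to the front, growing towards the drill. Up to about 0.018 the slide is gummed and takes 8 to 15 N to move; then it breaks free and runs with 2 to 4 N to a solid stop hidden under the table, at 0.110.
- blank: Turned dark-wood cylinder, 56 mm in diameter and 96 mm long, 0.14 to 0.28 kg, lying across the table (up to 0.08 rad askew), 4 to 20 mm short of the fence. Origin at its centre, 28 mm above the table; its y axis is the cylinder's axis. It can roll towards the front, its open side, and to the fence.
- chock: Pale wooden wedge chock lying on the bench, 70 mm long, 44 mm wide, 37 mm high, about 90 g. Origin in the middle of its underside; x points to the thin edge, z up. Its top is flat from x = -35 to +1 mm, then falls at 45 degrees to the thin edge (3 mm high) at x = +35 mm. With its slope touching the blank, the blank's centre is 50 mm ahead of the chock's origin along x.
- drill_head: Head, motor, chuck and bit of the bench drill, fixed. Origin on the bench straight under the bit, x along the rails away from the front, z up. The bit's point is 136 mm above the bench (16 mm above the blank); the head casting starts at x = -40 mm, 250 mm up, its belt cover at x = -65 mm, 351 mm up.
- lamp: White ring magnifier, fixed over the slide. Origin and axes as drill_head: ring centre at x = -140, y = 0 mm, outer radius 83 mm, 245 to 275 mm above the bench; its arm runs on the +y side, 115 mm or more from the middle. With the table home the push bar (x = -167 mm) is under the ring, and so is the chock when set: an upright gripper does not fit, lean it back 35 to 45 degrees.
- wood_block: bystander: pale wooden block 75 x 50 x 30 mm with square edges, lying on the bench
- doming_block: bystander: steel doming block 55 x 55 x 40 mm on the bench
- mallet: bystander: finished mallet, 210 mm long, on the bench
- graver: bystander: yellow-handled hand tool, 170 mm long, on the bench
- parts_box: bystander: flat plastic box 102 x 77 x 46 mm on the bench
- spool: bystander: white spool, 52 mm across, 44 mm high, standing on the bench
- spray: bystander: white bottle, 44 mm across, 130 mm high, standing on the bench

How it is judged:
By the outcome, as a careful person would: the job done as asked, in the order asked, and still so for the second after the job is handed in, with the robot touching nothing.
It also fails if it takes over 54 s, if anything falls off the work surface, if the arm or the gripper's body presses on something with over 40 N, if the wrist force passes 120 N, or if a joint passes its speed limit or range.

### The arm

A 6-joint arm with a two-finger parallel gripper is mounted at the origin on the work surface. World frame = base frame: x ahead of the robot, y to its left, z up, the work surface at z = 0. Lengths are in mm, angles in degrees, forces in N, time in s.
With the tool pointing down it reaches from about 350 to 1000 mm from the base axis. Payload 7.1 kg.
Tool frame: the origin (TCP) lies at the very end of the fingers, on their centre line; the grasp point (between the pads) lies 19 mm behind it; z points along the fingers, y is the line along which they close (so a half turn about z gives the same grasp; the last joint's range is limited). The gripper opens to 85 mm and grips with 20 to 120 N. Pads are 22 mm wide; open, the fingers measure 114 mm over their backs; the gripper's body (76 mm by 85 mm) begins 54 mm behind the grasp point. The pads swing forward as they close: fully open they stand 13 mm farther back than shut.
Start: joints at [-77.349, 24.242, 93.386, -0, 62.372, -1.089], TCP at [148.462, -607.095, 231.319] pointing down, gripper open.
Joint ranges: [-172.04, 172.04], [-51.8, 120.97], [4.93, 147.93], [-75.15, 255.16], [6.16, 154.13], [-145.62, 145.62]. Speed limits (degrees/s): [136.94, 136.94, 172.46, 180, 180, 180].

### API

Orientations are given as a 3x3 rotation matrix whose columns are the frame's x, y, z axes.
In Python, from rig import env gives the robot as it stands.
- The arm moves only by the tool nudge_tcp, called after ">>>" as a command line: name --argument value ..., lists and objects as JSON in quotes. Schema: {"type":"object","properties":{"motion":{"type":"array","items":{"type":"number"},"minItems":6,"maxItems":60},"aperture":{"type":"number"},"grip_n":{"type":"number"},"only":{"type":"string"},"quiet":{"type":"boolean"},"lines":{"type":"string"}},"required":["motion"],"additionalProperties":false}. motion is one flat list of numbers that holds 1 to 10 rows one after another, with no inner brackets; each row has 6 numbers: dx, dy, dz in shares of 500 mm (1.0 is 500 mm), then a rotation vector rx, ry, rz in shares of 180 degrees (1.0 is 180 degrees); each row is the pose to reach, as a shift and turn from the pose commanded when the call began, along the tool's axes at that moment; what a row does not reach only later rows make up. A row lasts 1/10 s, in which the tool goes at most 50 mm and 8.59 degrees, less where a joint would pass 70% of its speed; a pose out of reach is approached as far as the arm can. aperture is the opening from 0.0 (shut) to 1.0 (fully open), set as the call begins (left out keeps the last). The fingers move at their own pace and stop on an object; grip_n is the grip in N (left out, the last holds). Time passes only in rows, so rows that do not move let the fingers close. The tool returns the time, the measured TCP pose, the force, the opening and the grip force at its end. only (a regular expression) keeps the lines of the reply that match it, lines (a string "A,B") keeps lines A to B, and quiet returns only ok. A shift or turn number past 1, either way, is cut back to 1. Input that does not fit is refused with a message, and nothing moves.
- env.read_state(): the state, without advancing time (a new reading comes with each control period).
- env.camera(name): name is "scene" or "side" or "wrist"; returns a dict with "img" (480x640x3 uint8, blue, green, red), "z_map" (480x640 float32, mm along the optical axis (not along the pixel's ray), 0 where there is no reading), "intrinsics" (3x3 intrinsics, pixels), "dist" ([k1, k2, p1, p2, k3] as OpenCV has them; the pictures are not rectified), "T" (4x4, takes a point from camera to world coordinates). Camera axes: x right, y down, z forward; pixel columns grow to the right and rows downward; lengths in mm; the calibration is good to about 2 mm. A picture is of the moment at which its call begins.
- env.finish_job(): hands the job in; it is judged then, once.
The state is a dict: "time": time; "qpos": joint angles; "joint_velocities": joint speeds; "effort": joint torques, N m; "tcp_pos": TCP position; "tcp_rot": TCP orientation; "contact_force": force on the tool from outside, world axes, zero at the start; "torque": the same for the moment, N m; "opening": opening from 0.0 (shut) to 1.0 (fully open); "grip_force": force on a finger pad.
Only numpy, scipy, OpenCV 4.12 (cv2) and the standard library are available. Lean on these libraries where they do the work, as an engineer would, in place of code of your own. Each camera call takes 0.05 s, during which the arm holds its last target. There are 200 camera calls.

## Working session

There is one attempt and no reset: what is moved stays moved. The work goes in short steps, Python scripts to look and compute and a tool call to move; the robot and the scene stay as the last step left them, time stands still between calls to the robot, and variables do not carry over. Pictures are saved under pics/ and viewed, at most 10 in all, crops included, and the job is handed in when it is done.

```bash
ls; mkdir -p pics
```

Run:
```python
from rig import env
import cv2,numpy as np
for n in["scene","side"]:
    c=env.camera(n); cv2.imwrite(f"pics/{n}0.png",c["img"]); np.savez(f"{n}0.npz",**c); print(n,c["T"].round(2).tolist(),c["intrinsics"].tolist(),c["dist"])
```

```text
(no output)
```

View pics/scene0.png

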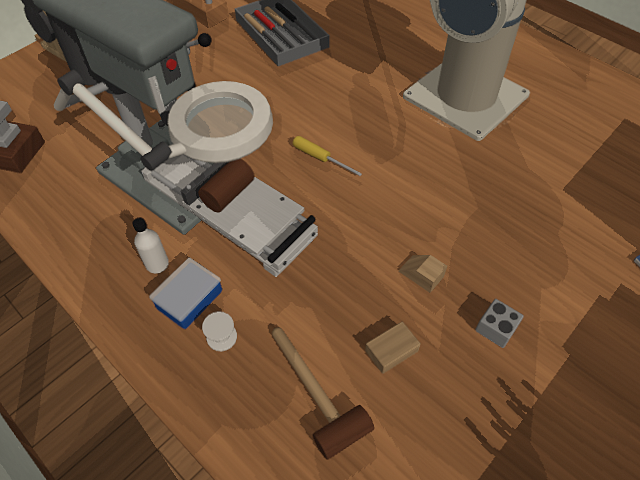

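View pics/side0.png

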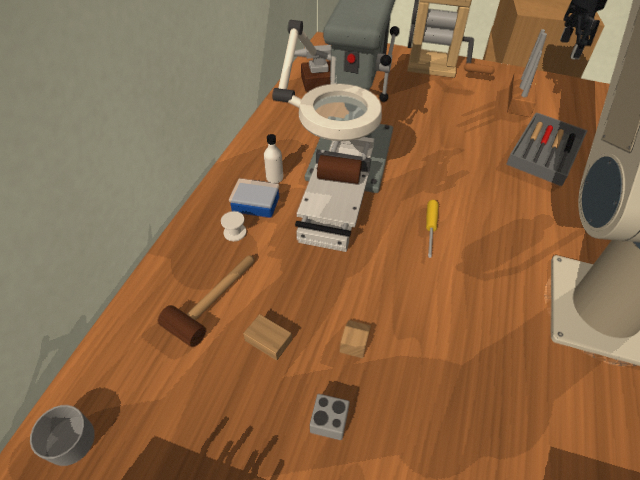

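The scene view shows the slide with its bar near (292,240), the blank at (228,185), the chock at (425,270) and the square-edged block at (392,347). The side view has the chock at (354,338), the bar at (323,228) and the blank at (340,168). Next I'll fuse the depth into a top-down map.

Create h.py:
```python
import numpy as np,cv2
def cloud(c):
    h,w=c["z_map"].shape; u,v=np.meshgrid(np.arange(w),np.arange(h))
    p=cv2.undistortPoints(np.stack([u,v],-1).reshape(-1,1,2).astype(np.float64),c["intrinsics"],c["dist"]).reshape(-1,2)
    z=c["z_map"].reshape(-1); P=np.c_[p*z[:,None],z]@c["T"][:3,:3].T+c["T"][:3,3]
    P[z<=0]=np.nan
    return P.reshape(h,w,3)
```

Run:
```python
from h import *
print({})
im=np.zeros((600,800,3),np.uint8)
for n in["scene","side"]:
    c=dict(np.load(n+"0.npz")); P=cloud(c); 
    for nm,(u,v) in {"scene":dict(chock=(432,268),bar=(292,240),blank=(228,180),t1=(250,220)),"side":dict(chock=(352,335),bar=(323,228),blank=(340,165),t1=(330,205))}[n].items(): print(n,nm,P[v,u].round(1))
    t=P.reshape(-1,3);k=c["img"].reshape(-1,3)
    if n=="scene": allp=t;allk=k
    else: allp=np.r_[allp,t];allk=np.r_[allk,k]
np.savez("cl.npz",p=allp,k=allk)
```

```text
{}
scene chock [467.  242.4  37.6]
scene bar [605.1  35.   64.8]
scene blank [ 613.6 -115.9  114.5]
scene t1 [626.4 -51.   66.6]
side chock [471.5 237.   35.8]
side bar [596.   31.   64.3]
side blank [ 606.3 -117.5  114.9]
side t1 [603.  -38.6  64.4]
```

Run:
```python
from h import *
d=np.load("cl.npz");p=d["p"];k=d["k"].astype(float)
ok=~np.isnan(p[:,0]);p=p[ok];k=k[ok]
im=np.zeros((600,800,3),np.uint8)
# top view left: slide region x 500..720,y -220..80 ; right: chock
def draw(x0,x1,y0,y1,zmax,s,ox):
    m=(p[:,0]>x0)&(p[:,0]<x1)&(p[:,1]>y0)&(p[:,1]<y1)&(p[:,2]<zmax)
    q=p[m];c=k[m];o=np.argsort(q[:,2])
    for a,b in zip(q[o],c[o]):
        u=int((a[0]-x0)*s)+ox;v=int((y1-a[1])*s); cv2.rectangle(im,(u,v),(u+2,v+2),b.tolist(),-1)
draw(480,740,-220,80,135,2,0)
draw(420,520,190,290,135,2.7,525)
cv2.imwrite("pics/top.png",im)
m=(abs(p[:,2]-65)<3.5)&(p[:,0]>500)&(p[:,0]<720)&(p[:,1]>-80)&(p[:,1]<15)
q=p[m].astype(np.float32); print("table",len(q),np.median(q[:,2]),cv2.minAreaRect(q[:,:2]))
for y in range(-75,16,10):
    s=q[abs(q[:,1]-y)<5]; print(y,np.percentile(s[:,0],[1,50,99]).round(1))
m=(p[:,2]>45)&(p[:,2]<75)&(p[:,0]>500)&(p[:,0]<720)&(p[:,1]>15)&(p[:,1]<60)&(k.sum(1)<110)
q=p[m].astype(np.float32); print("bar",len(q),q.mean(0),cv2.minAreaRect(q[:,:2]))
from scipy.optimize import least_squares
m=(p[:,2]>75)&(p[:,2]<125)&(p[:,0]>530)&(p[:,0]<690)&(p[:,1]>-170)&(p[:,1]<-70)&(k[:,2]>1.4*k[:,0])
q=p[m]
f=lambda t:(lambda a:np.hypot((q[:,:2]-[610,0])@[-np.sin(a),np.cos(a)]-t[0],q[:,2]-t[2])-28)(t[1])
r=least_squares(f,[-115,0,92],loss="soft_l1"); a=r.x[1]; s=(q[:,:2]-[610,0])@[np.cos(a),np.sin(a)]
print("blank",len(q),r.x,r.cost,np.percentile(s,[1,99]))
m=(p[:,2]>4)&(p[:,2]<45)&(p[:,0]>415)&(p[:,0]<520)&(p[:,1]>195)&(p[:,1]<290)
q=p[m].astype(np.float32);print("chock",cv2.minAreaRect(q[:,:2]))
t=q[abs(q[:,2]-37)<2.5];print("top",len(t),t.mean(0),cv2.minAreaRect(t[:,:2]))
sl=q[(q[:,2]<33)&(q[:,2]>6)];
```

```text
Traceback (most recent call last):
cv2.error: OpenCV(4.12.0) /io/opencv/modules/imgproc/src/convhull.cpp:143: error: (-215:Assertion failed) total >= 0 && (depth == CV_32F || depth == CV_32S) in function 'convexHull'
```

View pics/top.png

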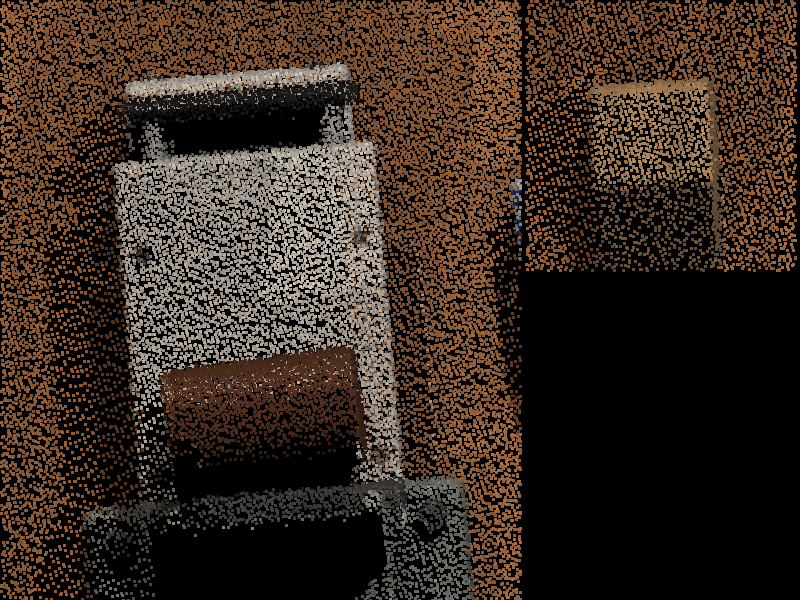

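The top view (2 px/mm) shows the table with its near edge at v≈150, the bar at v≈97 and the blank at v≈415. The chock's flat top is on the bar side, with its slope (thin edge) facing the drill along −y. Next come the fits.

Run:
```python
from h import *
from scipy.optimize import least_squares
d=np.load("cl.npz");p=d["p"];k=d["k"].astype(float)
ok=~np.isnan(p[:,0]);p=p[ok];k=k[ok]
R=lambda q:[np.round(x,2) for x in cv2.minAreaRect(np.ascontiguousarray(q[:,:2],dtype=np.float32))]
m=(abs(p[:,2]-65)<3)&(p[:,0]>500)&(p[:,0]<720)&(p[:,1]>-130)&(p[:,1]<15)&(k.sum(1)>250)&(abs(k[:,2]-k[:,0])<40)
q=p[m]; print("table",len(q),np.median(q[:,2]),R(q))
L=[]
for y in range(-85,1,5):
    s=q[abs(q[:,1]-y)<3]; L.append([y,*np.percentile(s[:,0],[1,99])])
L=np.array(L);print(np.polyfit(L[:,0],L[:,1],1),np.polyfit(L[:,0],L[:,2],1))
N=[]
for x in range(550,661,10):
    s=q[abs(q[:,0]-x)<5]; N.append([x,np.percentile(s[:,1],99)])
N=np.array(N);print("near",np.polyfit(N[:,0],N[:,1],1),N[:,1].round(1))
m=(p[:,2]>50)&(p[:,2]<75)&(p[:,0]>500)&(p[:,0]<720)&(p[:,1]>15)&(p[:,1]<60)&(k.sum(1)<130)
q=p[m]; print("bar",len(q),q.mean(0),R(q),np.percentile(q[:,2],98))
m=(p[:,2]>75)&(p[:,2]<125)&(p[:,0]>530)&(p[:,0]<690)&(p[:,1]>-170)&(p[:,1]<-70)&(k[:,2]>1.4*k[:,0])
q=p[m]
f=lambda t:np.hypot((q[:,:2]-[610,0])@[-np.sin(t[1]),np.cos(t[1])]-t[0],q[:,2]-t[2])-28
r=least_squares(f,[-115,0,92],loss="soft_l1"); a=r.x[1]; s=(q[:,:2]-[610,0])@[np.cos(a),np.sin(a)]
print("blank",len(q),r.x,r.cost,np.percentile(s,[1,99]))
m=(p[:,2]>5)&(p[:,2]<45)&(p[:,0]>415)&(p[:,0]<520)&(p[:,1]>180)&(p[:,1]<290)
q=p[m];print("chock",len(q),R(q))
t=q[abs(q[:,2]-37)<2.5];print("top",len(t),t.mean(0),R(t))
```

```text
table 5310 63.8544509376087 [array([606.49, -57.98]), array([132.17, 153.25]), np.float64(4.63)]
[-8.23719997e-02  5.38233739e+02] [-9.79719461e-02  6.64653134e+02]
near [ 0.01965611 -5.90177766] [12.5 10.9  0.7  1.4  2.   1.6  2.5  4.5  5.4 10.4 11.8  8.2]
bar 738 [600.13649512  30.05867964  62.80529405] [array([599.06,  28.96]), array([121.52,  16.58]), np.float64(3.48)] 66.53603880864776
blank 2703 [-127.37958751    0.13869381   91.52872944] 4350.991361250159 [-63.99139871  32.47735195]
chock 1854 [array([456.15, 223.77]), array([72.85, 71.82]), np.float64(3.06)]
top 898 [466.89376417 240.3741631   37.03128975] [array([467.36, 239.17]), array([46.53, 41.75]), np.float64(3.24)]
```

Command limit: 10 rows per call; 70 turns. Fine.

Add to h.py:
```python
from scipy.spatial.transform import Rotation as Ro
def frame(a):   # a: heading of table x in world, degrees
    a=np.radians(a); t=np.array([np.cos(a),np.sin(a),0]); return t,np.array([-t[1],t[0],0])
def tool(a,back=0,side=0,flip=1):
    """tool z down, leaned so the wrist goes back (-t) by back deg or to -y_t by side deg"""
    t,y=frame(a); b,s=np.radians([back,side]); z=np.array([0,0,1.])
    d=np.sin(b)*t-np.cos(b)*z if not side else np.sin(s)*y-np.cos(s)*z
    X=t*flip if side else flip*(np.cos(b)*t+np.sin(b)*z)
    return np.c_[X,np.cross(d,X),d]
def delta(st,p,R):
    Rc=np.array(st["tcp_rot"]).reshape(3,3)
    return (Rc.T@(np.array(p)-st["tcp_pos"])).round(1),Ro.from_matrix(Rc.T@R).as_rotvec(degrees=True).round(1)
```

Run:
```python
from h import *
from rig import env
s=env.read_state();print(np.array(s["tcp_rot"]).round(3).tolist(),s["contact_force"])
for f in(1,-1): print(f,delta(s,[468.1,220.5,150],tool(-86.8,38,flip=f)))
d=np.load("cl.npz");p=d["p"]
m=(p[:,2]>36)&(p[:,2]<44)&(p[:,0]>330)&(p[:,0]<560)&(p[:,1]>262)&(p[:,1]<420)
q=p[m];print("doming",len(q),np.percentile(q,[2,98],axis=0).round(0).tolist())
m=(p[:,2]>20)&(p[:,2]<36)&(p[:,0]>490)&(p[:,0]<650)&(p[:,1]>180)&(p[:,1]<420)
q=p[m];print("block",len(q),np.percentile(q,[2,98],axis=0).round(0).tolist())
# chock slope fit: z vs y, slope width
m=(p[:,2]>6)&(p[:,2]<45)&(p[:,0]>440)&(p[:,0]<495)&(p[:,1]>180)&(p[:,1]<270)
q=p[m];o=q[(q[:,2]>8)&(q[:,2]<32)&(q[:,1]<220)]
c=o[:,1]+0.056*(o[:,0]-468)-(34+3-0) ; print("slope y+ (38-z)-> origin y:",np.median(o[:,1]-o[:,2]+38+0.056*(o[:,0]-468)),len(o))
tt=q[abs(q[:,2]-37)<2];print(np.percentile(tt,[1,99],axis=0).round(1).tolist())
# end block
m=(p[:,2]>35)&(p[:,2]<75)&(abs(p[:,0]-600)<40)&(p[:,1]>5)&(p[:,1]<70);q=p[m]
for y in range(6,66,3):
    z=q[abs(q[:,1]-y)<1.5,2]; print(y,len(z),np.percentile(z,[10,50,90]).round(0) if len(z) else "",end=" | ")
```

```text
[[0.971, 0.237, -0.0], [0.237, -0.971, 0.001], [0.0, -0.001, -1.0]] [-0.62465068  0.08359566 -0.4654908 ]
1 (array([ 507. , -727.4,   81.7]), array([-33.3,  27.7,  96.4]))
-1 (array([ 507. , -727.4,   81.7]), array([-26.3, -31.7, -76.3]))
doming 2131 [[440.0, 359.0, 37.0], [494.0, 412.0, 43.0]]
block 2383 [[491.0, 250.0, 21.0], [649.0, 402.0, 33.0]]
slope y+ (38-z)-> origin y: 223.62375821908273 365
[[444.8, 220.6, 35.1], [489.5, 259.1, 38.9]]
6 47 [48. 59. 64.] | 9 12 [43. 46. 63.] | 12 0  | 15 3 [58. 61. 61.] | 18 0  | 21 21 [61. 62. 63.] | 24 58 [62. 64. 65.] | 27 104 [59. 63. 65.] | 30 178 [49. 62. 66.] | 33 225 [49. 60. 65.] | 36 193 [48. 51. 63.] | 39 184 [39. 49. 52.] | 42 184 [37. 45. 51.] | 45 95 [37. 45. 50.] | 48 18 [39. 41. 44.] | 51 0  | 54 0  | 57 0  | 60 0  | 63 0  |
```

Careful with the scale: shifts go in shares of 500 mm and turns go in shares of 180 degrees. That gives: 380 mm / 500 = 0.76, -378 mm / 500 = -0.756, -38 degrees / 180 = -0.2111.

>>> nudge_tcp --motion '[0.076,-0.076,-0.014,0,0,-0.0222,0.152,-0.152,-0.028,0,0,-0.0444,0.228,-0.228,-0.042,0,0,-0.0667,0.304,-0.304,-0.056,0,0,-0.0889,0.38,-0.38,-0.07,0,0,-0.1111,0.456,-0.456,-0.084,0,0,-0.1333,0.532,-0.532,-0.098,0,0,-0.1556,0.608,-0.608,-0.112,0,0,-0.1778,0.684,-0.684,-0.126,0,0,-0.2,0.76,-0.756,-0.138,0,0,-0.2111]' --aperture 1.0 --grip_n 40

```text
time: 1.1
tcp_pos: [406.9, -181.7, 295.8]
tcp_rot: [[0.617, 0.787, 0.0], [0.787, -0.617, -0.0], [-0.0, 0.0, -1.0]]
contact_force: [1.6, -1.0, -0.0]
opening: 0.997
grip_force: 0.0
```

Run:
```python
from h import *
from rig import env
s=env.read_state();print(s["qpos"])
print(delta(s,[468.1,221.5,130],tool(-86.8,38,flip=-1)))
```

```text
[-2.55895134e+01  4.08753279e+00  1.11215309e+02 -3.18378043e-03
  6.46897980e+01  1.25421667e+01]
(array([ 354.9, -200.8,  165.7]), array([-13.7, -36.3, -39.8]))
```

Converted, 355 mm / 500 = 0.71, 320 mm / 500 = 0.64, -39.8 degrees / 180 = -0.2211.

>>> nudge_tcp --motion '[0.072,-0.04,0.016,-0.0078,-0.02,-0.0222,0.144,-0.08,0.032,-0.0156,-0.04,-0.0444,0.216,-0.12,0.06,-0.0233,-0.06,-0.0667,0.288,-0.16,0.09,-0.0311,-0.0806,-0.0889,0.36,-0.2,0.124,-0.0389,-0.1,-0.1111,0.43,-0.24,0.16,-0.0467,-0.1222,-0.1333,0.5,-0.28,0.2,-0.0544,-0.1417,-0.1556,0.57,-0.32,0.24,-0.0611,-0.1611,-0.1778,0.64,-0.36,0.29,-0.0689,-0.1817,-0.2,0.71,-0.4,0.33,-0.0761,-0.2017,-0.2211]'

```text
time: 2.1
tcp_pos: [469.0, 220.7, 128.9]
tcp_rot: [[-0.046, 0.998, 0.034], [0.785, 0.057, -0.617], [-0.618, -0.001, -0.786]]
contact_force: [0.9, -0.1, -0.1]
opening: 0.997
grip_force: 0.0
```

>>> nudge_tcp --motion '[0,0,0,0,0,0,0,0,0,0,0,0]'

```text
time: 2.3
tcp_pos: [468.4, 219.4, 128.9]
tcp_rot: [[-0.045, 0.998, 0.032], [0.786, 0.056, -0.616], [-0.617, -0.002, -0.787]]
contact_force: [-0.4, -0.6, -0.5]
opening: 1.005
grip_force: 0.0
```

Run:
```python
from h import *
from rig import env
s=env.read_state();print(s["qpos"])
R=tool(-86.8,38,flip=-1)
print(delta(s,[468.1,226,90],R))
c=env.camera("wrist");cv2.imwrite("pics/w1.png",c["img"])
P=cloud(c);q=P.reshape(-1,3)
m=(q[:,2]>34)&(q[:,2]<41)&(q[:,0]>430)&(q[:,0]<505)&(q[:,1]>205)&(q[:,1]<270)
t=q[m];print(len(t),np.percentile(t,[1,99],axis=0).round(1).tolist(),cv2.minAreaRect(np.ascontiguousarray(t[:,:2],dtype=np.float32)))
```

```text
[ 40.318426    35.92788694 100.05014332 -31.02360281  72.17341222
  54.27453403]
(array([29.2,  0.2, 26.6]), array([-0.1,  0.1,  0.1]))
5274 [[446.1, 222.4, 34.4], [489.1, 259.2, 37.3]] ((467.5376281738281, 240.28028869628906), (44.323062896728516, 38.804771423339844), 2.4955966472625732)
```

View pics/w1.png

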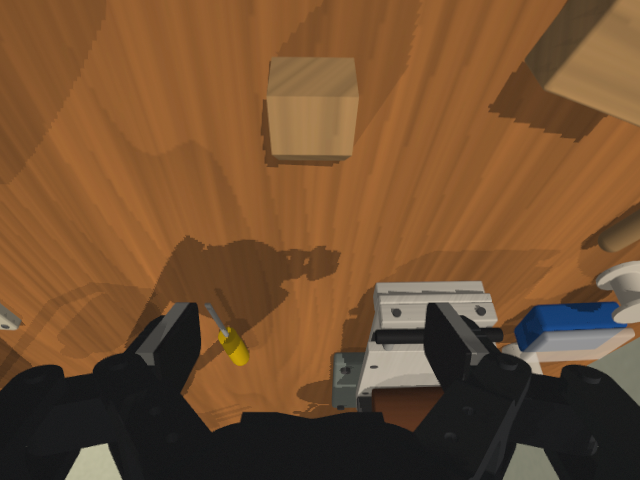

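The wrist view shows the chock centred at (312,108), clear of the square block at the upper right (600,60), with the slide below. The descent path is free.

Converted, 89 mm / 500 = 0.178, 77.5 mm / 500 = 0.155.

>>> nudge_tcp --motion '[0.04,0,0.046,0,0,0,0.08,0,0.092,0,0,0,0.12,0,0.138,0,0,0,0.144,0,0.166,0,0,0,0.155,0,0.178,0,0,0,0.155,0,0.178,0,0,0]'

```text
time: 2.95
tcp_pos: [469.1, 224.1, 13.2]
tcp_rot: [[-0.041, 0.999, 0.032], [0.787, 0.052, -0.615], [-0.615, 0.0, -0.788]]
contact_force: [-0.8, -0.4, -0.2]
opening: 0.999
grip_force: 0.0
```

>>> nudge_tcp --motion '[0,0,0,0,0,0,0,0,0,0,0,0,0,0,0,0,0,0,0,0,0,0,0,0,0,0,0,0,0,0,0,0,0,0,0,0]' --aperture 0.0 --grip_n 40

```text
time: 3.55
tcp_pos: [469.5, 225.7, 13.8]
tcp_rot: [[-0.042, 0.999, 0.034], [0.787, 0.054, -0.614], [-0.615, 0.002, -0.788]]
contact_force: [-0.4, 1.0, 7.0]
opening: 0.507
grip_force: 41.6
```

Converted, -126 mm / 500 = -0.252, -102 mm / 500 = -0.204.

>>> nudge_tcp --motion '[-0.024,0,-0.032,0,0,0,-0.068,0,-0.088,0,0,0,-0.112,0,-0.144,0,0,0,-0.16,0,-0.204,0,0,0,-0.196,0,-0.252,0,0,0,-0.196,0,-0.252,0,0,0]'

```text
time: 4.15
tcp_pos: [470.6, 227.0, 176.1]
tcp_rot: [[-0.039, 0.999, 0.038], [0.79, 0.054, -0.611], [-0.612, 0.006, -0.791]]
contact_force: [1.2, -0.1, -1.4]
opening: 0.51
grip_force: 41.0
```

Run:
```python
from h import *
from rig import env
s=env.read_state();print(s["qpos"],s["tcp_pos"])
im=[]
for n in("scene","side","wrist"):
    c=env.camera(n); np.savez(n+"1.npz",**c); im.append(c["img"])
pr=[]
for c,i in ((dict(np.load(n+"1.npz")),0) for n in("scene","side")):
    q=np.linalg.inv(c["T"])@np.r_[s["tcp_pos"],1]; uv=c["intrinsics"]@(q[:3]/q[2]); pr.append(uv[:2].astype(int))
print(pr)
out=[]
for j in(0,1):
    u,v=pr[j];a=im[j][max(0,v-100):v+100,max(0,u-130):u+130];out.append(cv2.resize(a,(400,300)))
cv2.imwrite("pics/g1.png",np.vstack([np.hstack(out),cv2.resize(im[2],(800,600))[:300]]))
```

```text
[ 40.72214427  32.10801571  98.64157484 -30.13309519  76.34332868
  52.16132484] [470.58510897 227.04396322 176.11345098]
[array([437, 215]), array([360, 287])]
```

View pics/g1.png

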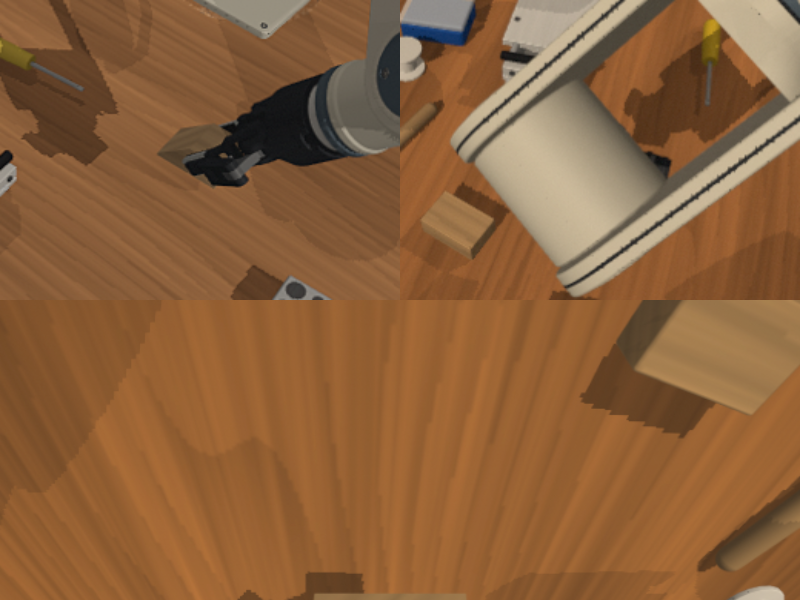

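The chock is held level at (190,145), with its thin edge toward the slide. I'll check its pose in the hand from depth.

Run:
```python
from h import *
c=dict(np.load("scene1.npz"));P=cloud(c).reshape(-1,3);k=c["img"].reshape(-1,3).astype(float)
R=np.array([[-0.039,0.999,0.038],[0.79,0.054,-0.611],[-0.612,0.006,-0.791]]);p=np.array([470.6,227.0,176.1])
m=(np.linalg.norm(P-p,axis=1)<70)&(k[:,2]>1.25*k[:,0])
q=(P[m]-p)@R   # tool coords
# to level frame using 38deg lean: fwd,y,up
R38=tool(0,38,flip=-1); L=q@R38.T
print(len(L)); 
import numpy as np
n=[]
# local normals via depth image neighbours: just print percentiles & fits
print(np.percentile(L,[2,50,98],axis=0).round(1).tolist())
side=L[np.abs(L[:,1]-np.percentile(L[:,1],3))<3]
print("side",len(side),side.mean(0))
sl=L[(L[:,1]>np.percentile(L[:,1],3)+6)]
A=np.c_[sl[:,:2],np.ones(len(sl))]
from scipy.optimize import least_squares
r=least_squares(lambda t:A@t-sl[:,2],[-1,0,0],loss="soft_l1");print("slope z=",r.x,r.cost,len(sl))
for y0,y1 in((-40,-15),(-15,0),(0,15),(15,40)):
    a=L[(L[:,1]>y0)&(L[:,1]<y1)]; print(y0,len(a),np.percentile(a,[3,97],axis=0).round(1).tolist() if len(a)>5 else "")
```

```text
828
[[-28.6, -22.2, -12.6], [5.3, 7.1, 13.3], [34.7, 23.8, 37.2]]
side 54 [  5.55832873 -20.28441006  15.09861327]
slope z= [-0.57292961 -0.25159276 17.74758263] 4837.519994822735 720
-40 109 [[-20.8, -32.2, -7.4], [33.4, -15.4, 47.7]]
-15 208 [[-16.6, -14.4, -8.0], [33.9, -0.5, 24.9]]
0 201 [[-28.0, 0.6, -8.0], [34.1, 14.4, 25.5]]
15 308 [[-27.9, 16.1, -13.3], [32.0, 27.3, 25.1]]
```

Run:
```python
from h import *
from rig import env
s=env.read_state();R=tool(-85,38,flip=-1)
print(delta(s,[596,55,105],R)); 
print(R.T@(np.array([606,-59.4,92])-[596,55,105]), R.T@[0,0,-1],R.T@[.0872,-.9962,0])
```

```text
(array([-98.5, 118.2, 161.5]), array([-1.2, -0. , -1.5]))
[-8.24885857e+01 -8.66998941e-03  8.09443831e+01] [0.61566148 0.         0.78801075] [-7.88017955e-01  4.36267484e-05  6.15667102e-01]
```

Converted, 161.5 mm / 500 = 0.323, 154 mm / 500 = 0.308, -1.5 degrees / 180 = -0.0083.

>>> nudge_tcp --motion '[-0.032,0.04,0.054,0,0,0,-0.066,0.078,0.108,-0.0022,0,-0.0028,-0.098,0.118,0.162,-0.0033,0,-0.0044,-0.132,0.158,0.216,-0.0044,0,-0.0056,-0.164,0.196,0.27,-0.0056,0,-0.0072,-0.188,0.226,0.308,-0.0067,0,-0.0083,-0.197,0.2364,0.323,-0.0067,0,-0.0083,-0.197,0.2364,0.323,-0.0067,0,-0.0083]'

```text
time: 5.1
tcp_pos: [595.6, 53.9, 103.7]
tcp_rot: [[-0.069, 0.996, 0.05], [0.785, 0.085, -0.614], [-0.616, -0.003, -0.788]]
contact_force: [0.2, 0.6, -1.3]
opening: 0.507
grip_force: 41.0
```

Run:
```python
from h import *
from rig import env
s=env.read_state();R=tool(-85,38,flip=-1)
print(delta(s,[606,-59.4,92],R),s["contact_force"])
```

```text
(array([-82.4,   0.8,  79.3]), array([-0.2,  0. ,  0. ])) [ 0.16279822  0.60613179 -1.26882921]
```

Converted, -82.4 mm / 500 = -0.1648, -81 mm / 500 = -0.162.

>>> nudge_tcp --motion '[-0.04,0,0.038,0,0,0,-0.08,0,0.076,0,0,0,-0.12,0.001,0.114,0,0,0,-0.148,0.0016,0.142,0,0,0,-0.162,0.0016,0.156,0,0,0,-0.1648,0.0016,0.1586,0,0,0,-0.1648,0.0016,0.1586,0,0,0]'

```text
time: 5.8
tcp_pos: [607.1, -57.2, 93.8]
tcp_rot: [[-0.069, 0.996, 0.054], [0.785, 0.088, -0.613], [-0.615, 0.0, -0.788]]
contact_force: [0.1, -0.2, -1.4]
opening: 0.516
grip_force: 41.0
```

>>> nudge_tcp --motion '[0.005,0,0.0062,0,0,0,0.0098,0,0.0126,0,0,0,0.0136,0,0.0174,0,0,0,0.0136,0,0.0174,0,0,0]'

```text
time: 6.2
tcp_pos: [606.9, -57.7, 82.1]
tcp_rot: [[-0.07, 0.996, 0.054], [0.785, 0.088, -0.613], [-0.616, -0.001, -0.788]]
contact_force: [0.9, -0.0, -1.4]
opening: 0.509
grip_force: 41.0
```

Run:
```python
from h import *
from rig import env
im=[]
for n in("scene","side"):
    c=env.camera(n); np.savez(n+"2.npz",**c); im.append(c["img"])
a=im[0][130:290,150:350]; b=im[1][120:260,270:410]
cv2.imwrite("pics/p1.png",np.hstack([cv2.resize(a,(440,352)),cv2.resize(b,(352,352))]))
```

```text
(no output)
```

View pics/p1.png

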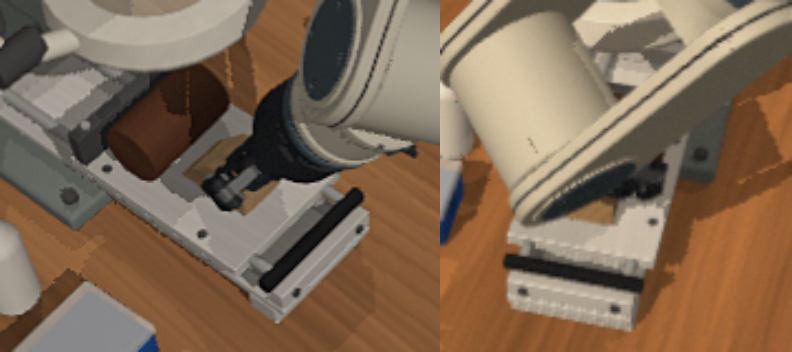

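The chock is over the table at (205,165), facing the middle of the blank with a gap ahead of it. I'll lower it to contact.

Converted, 2.4 mm / 500 = 0.0048, 1.8 mm / 500 = 0.0036.

>>> nudge_tcp --motion '[0.0012,0,0.0016,0,0,0,0.0024,0,0.0032,0,0,0,0.0036,0,0.0048,0,0,0]'

```text
time: 6.6
tcp_pos: [607.3, -58.2, 79.8]
tcp_rot: [[-0.068, 0.996, 0.054], [0.785, 0.087, -0.613], [-0.615, 0.001, -0.788]]
contact_force: [0.0, 0.2, -2.1]
opening: 0.512
grip_force: 41.0
```

>>> nudge_tcp --motion '[0.0006,0,0.0008,0,0,0,0.0012,0,0.0016,0,0,0]'

```text
time: 6.8
tcp_pos: [607.2, -58.2, 78.7]
tcp_rot: [[-0.069, 0.996, 0.054], [0.785, 0.087, -0.613], [-0.616, 0.0, -0.788]]
contact_force: [-0.2, 0.3, -1.0]
opening: 0.51
grip_force: 41.0
```

Converted, 0.8 mm / 500 = 0.0016, 0.6 mm / 500 = 0.0012.

>>> nudge_tcp --motion '[0.0006,0,0.0008,0,0,0,0.0012,0,0.0016,0,0,0]'

```text
time: 7.0
tcp_pos: [607.2, -58.2, 77.8]
tcp_rot: [[-0.069, 0.996, 0.054], [0.785, 0.087, -0.613], [-0.616, 0.0, -0.788]]
contact_force: [-2.8, 2.1, 4.7]
opening: 0.509
grip_force: 41.6
```

>>> nudge_tcp --motion '[0.0006,0,0.0008,0,0,0,0.0012,0,0.0016,0,0,0]'

```text
time: 7.2
tcp_pos: [607.3, -58.2, 77.8]
tcp_rot: [[-0.068, 0.996, 0.054], [0.784, 0.087, -0.614], [-0.616, 0.001, -0.787]]
contact_force: [-4.1, 3.8, 11.9]
opening: 0.509
grip_force: 42.5
```

Converted, -13.1 mm / 500 = -0.0262, -11.5 mm / 500 = -0.023.

>>> nudge_tcp --motion '[-0.001,0,-0.0014,0,0,0,-0.004,0,0.001,0,0,0,-0.0088,0,0.0048,0,0,0,-0.0136,0,0.0086,0,0,0,-0.0184,0,0.0122,0,0,0,-0.023,0,0.0158,0,0,0,-0.0262,0,0.0184,0,0,0]'

```text
time: 7.9
tcp_pos: [608.9, -74.4, 77.8]
tcp_rot: [[-0.068, 0.996, 0.055], [0.785, 0.087, -0.613], [-0.616, 0.001, -0.788]]
contact_force: [-0.1, 4.7, 5.6]
opening: 0.509
grip_force: 41.9
```

>>> nudge_tcp --motion '[-0.0016,0,0.0012,0,0,0,-0.0032,0,0.0024,0,0,0,-0.0048,0,0.0036,0,0,0,-0.0064,0,0.005,0,0,0]'

```text
time: 8.3
tcp_pos: [609.2, -78.2, 77.8]
tcp_rot: [[-0.068, 0.996, 0.055], [0.785, 0.087, -0.613], [-0.616, 0.001, -0.788]]
contact_force: [-0.1, 4.1, 6.8]
opening: 0.509
grip_force: 42.0
```

Converted, -2.1 mm / 500 = -0.0042, -1.5 mm / 500 = -0.003.

>>> nudge_tcp --motion '[-0.0006,0,-0.0008,0,0,0,-0.0018,0,0.0002,0,0,0,-0.003,0,0.001,0,0,0,-0.0042,0,0.002,0,0,0]'

```text
time: 8.7
tcp_pos: [609.0, -80.6, 77.9]
tcp_rot: [[-0.069, 0.996, 0.054], [0.785, 0.087, -0.613], [-0.615, 0.0, -0.788]]
contact_force: [0.1, 1.3, 0.8]
opening: 0.509
grip_force: 41.4
```

>>> nudge_tcp --motion '[-0.0012,0,0.001,0,0,0,-0.0024,0,0.0018,0,0,0,-0.0032,0,0.0024,0,0,0]'

```text
time: 9.0
tcp_pos: [609.1, -82.6, 77.9]
tcp_rot: [[-0.069, 0.996, 0.054], [0.785, 0.087, -0.613], [-0.616, -0.0, -0.788]]
contact_force: [-0.1, -0.3, -0.1]
opening: 0.508
grip_force: 41.0
```

Converted, -1.6 mm / 500 = -0.0032, -1.2 mm / 500 = -0.0024.

>>> nudge_tcp --motion '[-0.0012,0,0.001,0,0,0,-0.0024,0,0.0018,0,0,0,-0.0032,0,0.0024,0,0,0]'

```text
time: 9.3
tcp_pos: [609.3, -84.5, 77.9]
tcp_rot: [[-0.069, 0.996, 0.054], [0.785, 0.087, -0.613], [-0.615, 0.0, -0.788]]
contact_force: [1.2, 0.3, -1.0]
opening: 0.504
grip_force: 40.9
```

>>> nudge_tcp --motion '[-0.0012,0,0.001,0,0,0,-0.0024,0,0.0018,0,0,0]'

```text
time: 9.5
tcp_pos: [609.7, -85.9, 78.1]
tcp_rot: [[-0.069, 0.996, 0.054], [0.785, 0.087, -0.613], [-0.615, 0.0, -0.788]]
contact_force: [-0.3, -0.7, -1.3]
opening: 0.507
grip_force: 40.9
```

Run:
```python
from h import *
from rig import env
from scipy.optimize import least_squares
c=env.camera("scene");np.savez("scene3.npz",**c);p=cloud(c).reshape(-1,3);k=c["img"].reshape(-1,3).astype(float)
def fit(p,k):
    m=(p[:,2]>75)&(p[:,2]<125)&(p[:,0]>545)&(p[:,0]<680)&(p[:,1]>-185)&(p[:,1]<-80)&(k[:,2]>1.9*k[:,0])
    q=p[m]
    r=least_squares(lambda t:np.hypot((q[:,:2]-[612,0])@[-np.sin(t[1]),np.cos(t[1])]-t[0],q[:,2]-92)-28,[-130,0.09],loss="soft_l1")
    return len(q),r.x,r.cost
print(fit(p,k)); c=dict(np.load("scene0.npz"));print(fit(cloud(c).reshape(-1,3),c["img"].reshape(-1,3).astype(float)))
```

```text
(1600, array([-1.36900938e+02,  1.09850818e-01]), np.float64(3267.3654869217617))
(1628, array([-126.5523524 ,    0.13725969]), np.float64(3213.0796526376294))
```

Converted, -0.8 mm / 500 = -0.0016, 0.6 mm / 500 = 0.0012.

>>> nudge_tcp --motion '[-0.0008,0,0.0006,0,0,0,-0.0016,0,0.0012,0,0,0]'

```text
time: 9.75
tcp_pos: [609.8, -86.9, 78.2]
tcp_rot: [[-0.069, 0.996, 0.054], [0.785, 0.087, -0.613], [-0.615, 0.0, -0.788]]
contact_force: [0.3, 0.7, -0.8]
opening: 0.503
grip_force: 40.9
```

>>> nudge_tcp --motion '[-0.0008,0,0.0006,0,0,0,-0.0016,0,0.0012,0,0,0]'

```text
time: 9.95
tcp_pos: [609.9, -87.7, 78.1]
tcp_rot: [[-0.069, 0.996, 0.054], [0.786, 0.087, -0.613], [-0.615, 0.001, -0.788]]
contact_force: [-0.3, 3.5, -2.2]
opening: 0.508
grip_force: 41.0
```

Converted, -0.8 mm / 500 = -0.0016, 0.6 mm / 500 = 0.0012.

>>> nudge_tcp --motion '[-0.0008,0,0.0006,0,0,0,-0.0016,0,0.0012,0,0,0]'

```text
time: 10.15
tcp_pos: [609.9, -88.1, 77.9]
tcp_rot: [[-0.068, 0.996, 0.054], [0.786, 0.087, -0.612], [-0.614, 0.001, -0.789]]
contact_force: [-1.7, 9.3, -0.3]
opening: 0.503
grip_force: 41.6
```

Careful with the scale: shifts go in shares of 500 mm and turns go in shares of 180 degrees. That gives: 0.3 mm / 500 = 0.0006.

>>> nudge_tcp --motion '[0.0006,0,0,0,0,0,0.0006,0,0,0,0,0]'

```text
time: 10.35
tcp_pos: [609.9, -88.0, 77.9]
tcp_rot: [[-0.069, 0.996, 0.054], [0.786, 0.088, -0.612], [-0.615, 0.001, -0.789]]
contact_force: [-0.5, 5.6, -0.7]
opening: 0.508
grip_force: 41.4
```

>>> nudge_tcp --motion '[0,0,0,0,0,0,0,0,0,0,0,0,0,0,0,0,0,0,0,0,0,0,0,0]' --aperture 0.75

```text
time: 10.75
tcp_pos: [609.9, -88.9, 78.2]
tcp_rot: [[-0.068, 0.996, 0.054], [0.785, 0.087, -0.613], [-0.616, 0.0, -0.788]]
contact_force: [0.7, -0.8, 0.5]
opening: 0.751
grip_force: 0.0
```

Run:
```python
from h import *
from rig import env
c=env.camera("scene");np.savez("scene4.npz",**c);d=env.camera("wrist")
cv2.imwrite("pics/r1.png",np.hstack([cv2.resize(c["img"][130:290,150:350],(440,352)),cv2.resize(d["img"],(352,352))]))
```

```text
(no output)
```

View pics/r1.png

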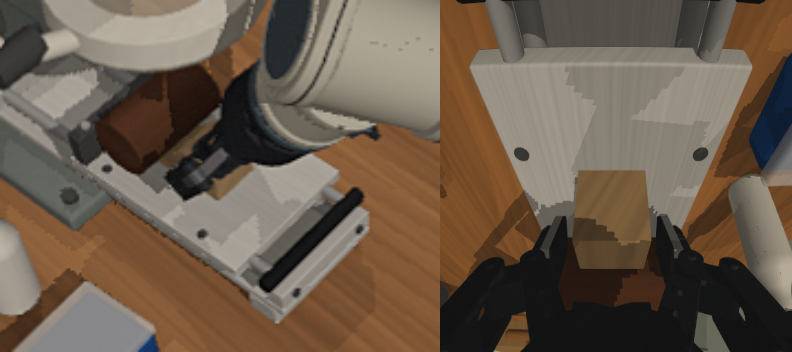

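The chock sits flat in the middle of the blank's open side: blank at (160,120) left and chock at (612,215) in the wrist view, with the fingers free on both sides. I'll withdraw along the tool axis, then go back.

Converted, -152 mm / 500 = -0.304, -147 mm / 500 = -0.294.

>>> nudge_tcp --motion '[0,0,-0.02,0,0,0,0,0,-0.056,0,0,0,0,0,-0.1,0,0,0,0,0,-0.144,0,0,0,0,0,-0.184,0,0,0,0.052,0,-0.224,0,0,0,0.104,0,-0.264,0,0,0,0.144,0,-0.294,0,0,0,0.158,0,-0.304,0,0,0]'

```text
time: 11.75
tcp_pos: [596.5, 69.9, 150.5]
tcp_rot: [[-0.07, 0.996, 0.057], [0.786, 0.09, -0.612], [-0.615, 0.002, -0.789]]
contact_force: [-0.2, -0.5, 0.9]
opening: 0.75
grip_force: 0.0
```

Run:
```python
from h import *
from rig import env
s=env.read_state();R=tool(-85,side=45,flip=-1)
print(s["qpos"],delta(s,[595.7,76,150],R))
```

```text
[ 22.60557004  35.36224223  96.92699169 -39.72448465  66.67168379
  39.91539093] (array([ 5.2, -0.3, -3.3]), array([-43.1,  35.9,  15. ]))
```

Converted, 5 mm / 500 = 0.01, -3 mm / 500 = -0.006, -43 degrees / 180 = -0.2389.

>>> nudge_tcp --motion '[0.01,0,-0.006,-0.0333,0.0278,0.0111,0.01,0,-0.006,-0.0667,0.0556,0.0222,0.01,0,-0.006,-0.1,0.0833,0.035,0.01,0,-0.006,-0.1333,0.1111,0.0467,0.01,0,-0.006,-0.1667,0.1389,0.0578,0.01,0,-0.006,-0.2,0.1667,0.0694,0.01,0,-0.006,-0.2389,0.2,0.0833,0.01,0,-0.006,-0.2389,0.2,0.0833,0.01,0,-0.006,-0.2389,0.2,0.0833]' --aperture 0.0

```text
time: 12.65
tcp_pos: [608.9, 94.2, 206.4]
tcp_rot: [[-0.058, 0.762, 0.644], [0.998, 0.063, 0.014], [-0.03, 0.644, -0.765]]
contact_force: [0.6, -0.6, -0.5]
opening: 0.0
grip_force: 0.0
```

Run:
```python
from h import *
from rig import env
s=env.read_state();R=tool(-85,side=45,flip=-1)
print(s["qpos"],delta(s,[595.7,76,63],R))
c=env.camera("scene");np.savez("scene5.npz",**c);d=env.camera("wrist")
cv2.imwrite("pics/s1.png",np.hstack([cv2.resize(c["img"][90:330,100:400],(440,352)),cv2.resize(d["img"],(352,352))]))
```

```text
[ 10.61951296  16.72669071 121.90935089 -75.11488802   6.22557757
  79.54716958] (array([ -13.1, -103.5,  100.9]), array([-4.9,  2.4, -0.1]))
```

View pics/s1.png

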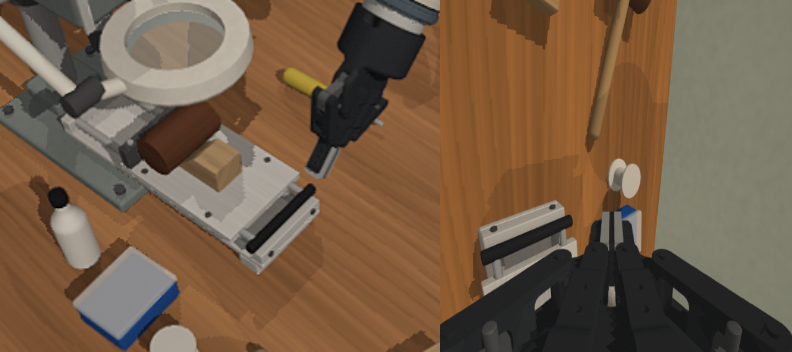

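The wrist ran to its joint limit because the sideways lean is out of reach. The picture shows the chock and blank well set at (215,160) and (180,138). I'll lean back as the notes suggest, and first measure the closed fingertip.

Run:
```python
from h import *
from rig import env
s=env.read_state();c=env.camera("wrist");P=cloud(c).reshape(-1,3)
R=np.array(s["tcp_rot"]).reshape(3,3);q=(P-s["tcp_pos"])@R
m=(abs(q[:,0])<60)&(abs(q[:,1])<60)&(q[:,2]>-60)&(q[:,2]<8);q=q[m]
for z in range(-56,8,4):
    a=q[abs(q[:,2]-z)<2]; print(z,len(a),np.percentile(a,[2,98],axis=0)[:,:2].round(1).tolist() if len(a)>5 else "")
o=dict(np.load("scene5.npz"));P=cloud(o).reshape(-1,3)
q=(P-s["tcp_pos"])@R
m=(abs(q[:,0])<40)&(abs(q[:,1])<40)&(q[:,2]>-40)&(q[:,2]<8);q=q[m];print("scene")
for z in range(-40,8,4):
    a=q[abs(q[:,2]-z)<2]; print(z,len(a),np.percentile(a,[2,98],axis=0)[:,:2].round(1).tolist() if len(a)>5 else "")
for b in(36,40): print(b,delta(s,[595.5,74,150],tool(-85,b,flip=-1)))
```

```text
-56 4921 [[-7.8, -37.3], [12.8, 36.8]]
-52 2836 [[-7.8, -35.2], [13.9, 34.7]]
-48 2094 [[-7.9, -31.9], [14.0, 31.9]]
-44 1402 [[-7.5, -26.5], [14.2, 25.4]]
-40 361 [[6.6, -19.5], [13.5, 19.6]]
-36 866 [[-10.2, -6.0], [11.7, 5.5]]
-32 263 [[8.7, -6.8], [11.7, 6.3]]
-28 367 [[6.7, -13.5], [11.6, 12.8]]
-24 416 [[6.5, -13.2], [11.6, 12.8]]
-20 387 [[6.5, -13.3], [11.5, 12.9]]
-16 348 [[6.5, -13.3], [11.5, 12.8]]
-12 320 [[6.5, -13.3], [11.5, 12.8]]
-8 278 [[6.7, -12.4], [11.5, 11.8]]
-4 124 [[6.7, -10.8], [11.6, 10.7]]
0 0 
4 0 
scene
-40 24 [[-5.6, -6.1], [12.6, 16.8]]
-36 41 [[-4.7, -4.8], [12.5, 15.5]]
-32 43 [[-6.4, -3.1], [12.5, 16.4]]
-28 46 [[-9.4, -3.0], [12.3, 16.7]]
-24 48 [[-6.0, -4.4], [12.5, 17.2]]
-20 39 [[-6.5, -3.7], [12.5, 16.1]]
-16 44 [[-6.2, -4.0], [12.6, 14.7]]
-12 46 [[-6.5, -4.4], [12.6, 15.6]]
-8 32 [[-10.0, -3.8], [12.7, 14.2]]
-4 37 [[-9.4, -3.7], [12.5, 9.2]]
0 5 
4 0 
36 (array([-18.1, -46.6,  33.6]), array([ 38.2, -32.3, -13.5]))
40 (array([-18.1, -46.6,  33.6]), array([ 37.9, -36.1, -14.8]))
```

Converted, -46 mm / 500 = -0.092, -38 mm / 500 = -0.076, 38 degrees / 180 = 0.2111.

>>> nudge_tcp --motion '[-0.008,-0.018,0.014,0.0389,-0.0333,-0.0167,-0.016,-0.036,0.028,0.0778,-0.0667,-0.0278,-0.024,-0.056,0.04,0.1167,-0.1,-0.0444,-0.032,-0.076,0.054,0.1556,-0.1333,-0.0556,-0.036,-0.092,0.066,0.1889,-0.1667,-0.0667,-0.036,-0.092,0.066,0.2111,-0.1833,-0.0778,-0.036,-0.092,0.066,0.2111,-0.1833,-0.0778,-0.036,-0.092,0.066,0.2111,-0.1833,-0.0778]'

```text
time: 13.6
tcp_pos: [596.0, 75.2, 147.6]
tcp_rot: [[-0.076, 0.996, 0.053], [0.796, 0.093, -0.598], [-0.6, -0.004, -0.8]]
contact_force: [1.2, 0.7, -0.2]
opening: 0.001
grip_force: 0.0
```

Run:
```python
from h import *
from rig import env
s=env.read_state();R=tool(-85,20,flip=-1)
print(s["qpos"],delta(s,[595.5,74,100],R))
```

```text
[ 22.6673753   35.41931992  96.75401452 -38.67665436  66.29493523
  39.16675187] (array([27.7, -0.4, 38.7]), array([-0. , 16.9,  0.4]))
```

Converted, 38.7 mm / 500 = 0.0774, 27.7 mm / 500 = 0.0554, 17 degrees / 180 = 0.0944.

>>> nudge_tcp --motion '[0.018,0,0.026,0,0.0333,0,0.036,0,0.052,0,0.0667,0.0011,0.0554,-0.0008,0.0774,0,0.0944,0.0022,0.0554,-0.0008,0.0774,0,0.0944,0.0022,0.0554,-0.0008,0.0774,0,0.0944,0.0022]'

```text
time: 14.1
tcp_pos: [594.1, 71.3, 102.5]
tcp_rot: [[-0.077, 0.997, 0.031], [0.937, 0.083, -0.34], [-0.341, 0.003, -0.94]]
contact_force: [0.6, -0.4, 0.5]
opening: -0.003
grip_force: 0.0
```

Run:
```python
from h import *
from rig import env
s=env.read_state();R=tool(-85,20,flip=-1);t,_=frame(-85);print(s["tcp_pos"])
b=np.array([599.4,29.2,0])
p=b-40*t;p[2]=55.5
print(delta(s,p,R),R.T@t)
```

```text
[594.08816983  71.29739549 102.4935574 ]
(array([13.8,  1.5, 45. ]), array([ 0.1, -0.1, -0.3])) [-0.93969262  0.          0.34202014]
```

Lower in front of the bar, then approach slowly to contact.

Converted, 45 mm / 500 = 0.09, 38 mm / 500 = 0.076.

>>> nudge_tcp --motion '[0.012,0.0014,0.04,0,0,0,0.024,0.003,0.076,0,0,0,0.0276,0.003,0.09,0,0,0,0.0276,0.003,0.09,0,0,0,0.0276,0.003,0.09,0,0,0]'

```text
time: 14.6
tcp_pos: [596.7, 70.4, 56.0]
tcp_rot: [[-0.079, 0.996, 0.032], [0.937, 0.085, -0.338], [-0.34, 0.003, -0.941]]
contact_force: [0.7, 0.3, 0.3]
opening: -0.001
grip_force: 0.0
```

>>> nudge_tcp --motion '[-0.01,0,0.0036,0,0,0,-0.02,0,0.0074,0,0,0,-0.03,0,0.011,0,0,0,-0.036,0,0.013,0,0,0,-0.038,0,0.0138,0,0,0]'

```text
time: 15.1
tcp_pos: [598.2, 49.1, 55.5]
tcp_rot: [[-0.077, 0.997, 0.031], [0.938, 0.083, -0.338], [-0.339, 0.003, -0.941]]
contact_force: [0.8, -0.9, -0.9]
opening: 0.004
grip_force: 0.0
```

Converted, -3.8 mm / 500 = -0.0076, -2.8 mm / 500 = -0.0056.

>>> nudge_tcp --motion '[-0.0018,0,0.0006,0,0,0,-0.0038,0,0.0014,0,0,0,-0.0056,0,0.002,0,0,0,-0.0076,0,0.0028,0,0,0]'

```text
time: 15.5
tcp_pos: [598.5, 45.8, 55.3]
tcp_rot: [[-0.078, 0.996, 0.031], [0.937, 0.084, -0.338], [-0.339, 0.003, -0.941]]
contact_force: [0.3, 0.7, 0.5]
opening: -0.002
grip_force: 0.0
```

>>> nudge_tcp --motion '[-0.0016,0,0.0006,0,0,0,-0.0032,0,0.0012,0,0,0,-0.0048,0,0.0018,0,0,0]'

```text
time: 15.8
tcp_pos: [598.7, 43.1, 55.2]
tcp_rot: [[-0.078, 0.996, 0.031], [0.937, 0.084, -0.338], [-0.339, 0.003, -0.941]]
contact_force: [0.9, -0.9, -0.4]
opening: -0.002
grip_force: 0.0
```

Converted, -2.4 mm / 500 = -0.0048, -1.6 mm / 500 = -0.0032.

>>> nudge_tcp --motion '[-0.0016,0,0.0006,0,0,0,-0.0032,0,0.0012,0,0,0,-0.0048,0,0.0018,0,0,0]'

```text
time: 16.1
tcp_pos: [598.9, 41.6, 55.2]
tcp_rot: [[-0.077, 0.997, 0.031], [0.938, 0.083, -0.336], [-0.338, 0.003, -0.941]]
contact_force: [-3.1, 9.0, 2.4]
opening: -0.001
grip_force: 4.8
```

>>> nudge_tcp --motion '[-0.0016,0,0.0006,0,0,0,-0.0032,0,0.0012,0,0,0,-0.0048,0,0.0018,0,0,0]'

```text
time: 16.4
tcp_pos: [599.0, 40.0, 55.2]
tcp_rot: [[-0.078, 0.996, 0.032], [0.938, 0.084, -0.335], [-0.337, 0.004, -0.942]]
contact_force: [-3.3, 11.3, 2.7]
opening: -0.002
grip_force: 5.9
```

Contact, with the table moving at about 11 N. I'll keep going slowly through the breakaway.

Converted, -8 mm / 500 = -0.016, -7.2 mm / 500 = -0.0144.

>>> nudge_tcp --motion '[-0.0016,0,0.0006,0,0,0,-0.0032,0,0.0012,0,0,0,-0.0048,0,0.0018,0,0,0,-0.0064,0,0.0024,0,0,0,-0.008,0,0.003,0,0,0,-0.0096,0,0.0036,0,0,0,-0.0112,0,0.0042,0,0,0,-0.0128,0,0.0046,0,0,0,-0.0144,0,0.0052,0,0,0,-0.016,0,0.0058,0,0,0]'

```text
time: 17.4
tcp_pos: [599.7, 31.6, 55.1]
tcp_rot: [[-0.078, 0.996, 0.032], [0.938, 0.084, -0.335], [-0.337, 0.004, -0.942]]
contact_force: [-3.1, 11.1, 2.6]
opening: -0.002
grip_force: 5.8
```

Converted, -8 mm / 500 = -0.016, -7.2 mm / 500 = -0.0144.

>>> nudge_tcp --motion '[-0.0016,0,0.0006,0,0,0,-0.0032,0,0.0012,0,0,0,-0.0048,0,0.0018,0,0,0,-0.0064,0,0.0024,0,0,0,-0.008,0,0.003,0,0,0,-0.0096,0,0.0036,0,0,0,-0.0112,0,0.0042,0,0,0,-0.0128,0,0.0046,0,0,0,-0.0144,0,0.0052,0,0,0,-0.016,0,0.0058,0,0,0]'

```text
time: 18.4
tcp_pos: [600.6, 21.0, 55.2]
tcp_rot: [[-0.078, 0.996, 0.031], [0.937, 0.084, -0.338], [-0.339, 0.003, -0.941]]
contact_force: [-0.2, 1.0, 0.6]
opening: -0.001
grip_force: 1.0
```

Converted, -13.5 mm / 500 = -0.027, -12 mm / 500 = -0.024.

>>> nudge_tcp --motion '[-0.0018,0,0.0006,0,0,0,-0.0038,0,0.0014,0,0,0,-0.0064,0,0.0024,0,0,0,-0.0092,0,0.0034,0,0,0,-0.012,0,0.0044,0,0,0,-0.015,0,0.0054,0,0,0,-0.018,0,0.0066,0,0,0,-0.021,0,0.0076,0,0,0,-0.024,0,0.0088,0,0,0,-0.027,0,0.0098,0,0,0]'

```text
time: 19.4
tcp_pos: [601.8, 6.7, 55.2]
tcp_rot: [[-0.078, 0.996, 0.031], [0.937, 0.084, -0.338], [-0.339, 0.003, -0.941]]
contact_force: [0.2, 0.7, 0.4]
opening: 0.002
grip_force: 1.1
```

Run:
```python
from h import *
from rig import env
s=env.read_state();c=env.camera("scene");d=env.camera("wrist")
cv2.imwrite("pics/t1.png",np.hstack([cv2.resize(c["img"][90:330,80:380],(440,352)),cv2.resize(d["img"],(352,352))]))
t,_=frame(-85);p=s["tcp_pos"]-4*t;p[2]=54.5;R=tool(-85,38,flip=-1);print(delta(s,p,R),s["qpos"])
```

```text
(array([ 4. , -0. , -0.7]), array([  0. , -18.2,  -0.2])) [  9.2313112   37.85851351 101.55622099 -28.2468221   45.6497919
  25.28222188]
```

View pics/t1.png

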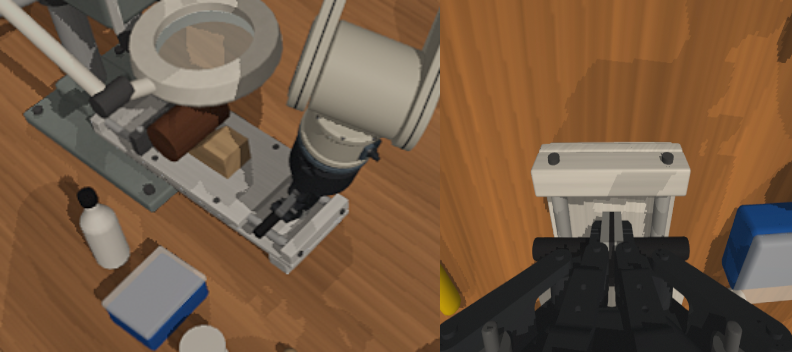

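The table has moved about 35 mm. The chock and blank are still tight together at (225,150) and (188,130), and the fingertips are past the end block. I'll go a bit further, then lean back more.

Converted, -14 mm / 500 = -0.028, -13.3 mm / 500 = -0.0266.

>>> nudge_tcp --motion '[-0.003,0,0.001,0,0,0,-0.006,0,0.0022,0,0,0,-0.009,0,0.0032,0,0,0,-0.012,0,0.0044,0,0,0,-0.015,0,0.0054,0,0,0,-0.018,0,0.0066,0,0,0,-0.021,0,0.0076,0,0,0,-0.024,0,0.0088,0,0,0,-0.0266,0,0.0096,0,0,0,-0.028,0,0.0102,0,0,0]'

```text
time: 20.5
tcp_pos: [603.0, -8.2, 55.1]
tcp_rot: [[-0.078, 0.996, 0.031], [0.937, 0.084, -0.338], [-0.339, 0.003, -0.941]]
contact_force: [0.7, 3.0, 1.9]
opening: -0.004
grip_force: 1.3
```

>>> nudge_tcp --motion '[0.008,0,-0.002,0,-0.0056,0,0.008,0,-0.002,0,-0.0389,0,0.008,0,-0.002,0,-0.0778,0,0.008,0,-0.001,0,-0.1111,0,0.008,0,0,0,-0.1222,0,0.008,0,0,0,-0.1222,0]'

```text
time: 21.1
tcp_pos: [601.9, -3.5, 52.5]
tcp_rot: [[-0.064, 0.996, 0.057], [0.742, 0.086, -0.665], [-0.667, -0.0, -0.745]]
contact_force: [-0.1, -0.5, -0.4]
opening: -0.001
grip_force: 0.0
```

Run:
```python
from h import *
from rig import env
s=env.read_state();R=tool(-85,42,flip=-1);t,_=frame(-85);p=np.array(s["tcp_pos"]);p[2]=53.5;print(p,delta(s,p,R),R.T@t)
```

```text
[601.89309269  -3.47268961  53.5       ] (array([-0.7, -0. , -0.8]), array([-0.1, -0.2, -0.1])) [-0.74314483  0.          0.66913061]
```

Converted, -12.5 mm / 500 = -0.025, -11.3 mm / 500 = -0.0226.

>>> nudge_tcp --motion '[-0.0034,0,0,0,0,0,-0.0058,0,0.0022,0,0,0,-0.0082,0,0.0044,0,0,0,-0.0106,0,0.0066,0,0,0,-0.013,0,0.0088,0,0,0,-0.0154,0,0.0108,0,0,0,-0.0178,0,0.013,0,0,0,-0.0202,0,0.0152,0,0,0,-0.0226,0,0.0174,0,0,0,-0.025,0,0.0196,0,0,0]'

```text
time: 22.1
tcp_pos: [604.2, -20.2, 55.0]
tcp_rot: [[-0.061, 0.996, 0.058], [0.742, 0.084, -0.665], [-0.667, 0.003, -0.745]]
contact_force: [-0.9, 1.8, 4.4]
opening: -0.002
grip_force: 1.7
```

Converted, -12.9 mm / 500 = -0.0258, -11.6 mm / 500 = -0.0232.

>>> nudge_tcp --motion '[-0.0024,0,0.0022,0,0,0,-0.005,0,0.0046,0,0,0,-0.0076,0,0.0068,0,0,0,-0.0102,0,0.0092,0,0,0,-0.0128,0,0.0116,0,0,0,-0.0154,0,0.0138,0,0,0,-0.018,0,0.0162,0,0,0,-0.0206,0,0.0186,0,0,0,-0.0232,0,0.0208,0,0,0,-0.0258,0,0.0232,0,0,0]'

```text
time: 23.1
tcp_pos: [605.6, -37.5, 54.7]
tcp_rot: [[-0.061, 0.996, 0.058], [0.743, 0.084, -0.664], [-0.667, 0.003, -0.745]]
contact_force: [0.9, 1.5, 3.0]
opening: -0.0
grip_force: 1.5
```

Run:
```python
from h import *
from rig import env
c=env.camera("scene");d=env.camera("side")
cv2.imwrite("pics/t2.png",np.hstack([cv2.resize(c["img"][40:280,80:380],(440,352)),cv2.resize(d["img"][40:240,250:450],(352,352))]))
```

```text
(no output)
```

View pics/t2.png

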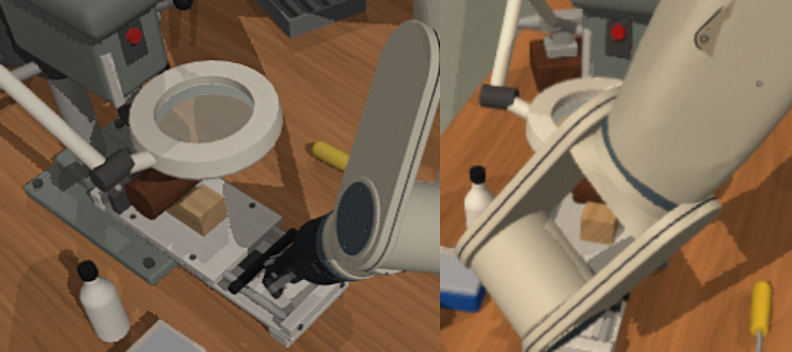

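The scene shows the arm well clear of the lamp ring, and the chock and blank still tight. I'll continue with the contact slightly lower on the bar.

Converted, 12.6 mm / 500 = 0.0252, 4.4 mm / 500 = 0.0088.

>>> nudge_tcp --motion '[-0.0012,0,0.0036,0,0,0,-0.0034,0,0.0064,0,0,0,-0.0058,0,0.0088,0,0,0,-0.0084,0,0.0112,0,0,0,-0.011,0,0.0136,0,0,0,-0.0136,0,0.0158,0,0,0,-0.0162,0,0.0182,0,0,0,-0.0188,0,0.0206,0,0,0,-0.0214,0,0.0228,0,0,0,-0.0238,0,0.0252,0,0,0]'

```text
time: 24.2
tcp_pos: [606.8, -54.8, 53.2]
tcp_rot: [[-0.061, 0.996, 0.058], [0.743, 0.084, -0.664], [-0.667, 0.002, -0.745]]
contact_force: [-1.7, 1.8, 1.9]
opening: 0.0
grip_force: 1.1
```

>>> nudge_tcp --motion '[-0.0014,0,0.0014,0,0,0,-0.003,0,0.0028,0,0,0,-0.0046,0,0.0042,0,0,0,-0.0062,0,0.0056,0,0,0,-0.0078,0,0.007,0,0,0,-0.0094,0,0.0084,0,0,0,-0.011,0,0.0098,0,0,0]'

```text
time: 24.9
tcp_pos: [607.5, -62.0, 53.3]
tcp_rot: [[-0.061, 0.996, 0.058], [0.743, 0.084, -0.664], [-0.667, 0.002, -0.745]]
contact_force: [-1.6, 2.5, 1.7]
opening: 0.001
grip_force: 1.1
```

Converted, -2 mm / 500 = -0.004, 1.8 mm / 500 = 0.0036.

>>> nudge_tcp --motion '[-0.001,0,0.0008,0,0,0,-0.002,0,0.0018,0,0,0,-0.003,0,0.0026,0,0,0,-0.004,0,0.0036,0,0,0]'

```text
time: 25.3
tcp_pos: [607.7, -64.7, 53.3]
tcp_rot: [[-0.061, 0.996, 0.058], [0.743, 0.084, -0.664], [-0.667, 0.002, -0.745]]
contact_force: [-1.6, 1.0, 1.8]
opening: -0.002
grip_force: 1.1
```

>>> nudge_tcp --motion '[-0.001,0,0.0008,0,0,0,-0.002,0,0.0018,0,0,0,-0.003,0,0.0026,0,0,0]'

```text
time: 25.6
tcp_pos: [607.8, -66.7, 53.3]
tcp_rot: [[-0.061, 0.996, 0.058], [0.743, 0.084, -0.664], [-0.667, 0.002, -0.745]]
contact_force: [-1.1, 1.4, 1.0]
opening: 0.002
grip_force: 1.1
```

Converted, -1.5 mm / 500 = -0.003, 1.3 mm / 500 = 0.0026.

>>> nudge_tcp --motion '[-0.001,0,0.0008,0,0,0,-0.002,0,0.0018,0,0,0,-0.003,0,0.0026,0,0,0]'

```text
time: 25.9
tcp_pos: [608.0, -68.7, 53.3]
tcp_rot: [[-0.061, 0.996, 0.058], [0.743, 0.084, -0.664], [-0.667, 0.002, -0.745]]
contact_force: [-1.5, 1.8, 0.2]
opening: -0.001
grip_force: 1.0
```

Converted, -1.5 mm / 500 = -0.003, 1.3 mm / 500 = 0.0026.

>>> nudge_tcp --motion '[-0.001,0,0.0008,0,0,0,-0.002,0,0.0018,0,0,0,-0.003,0,0.0026,0,0,0]'

```text
time: 26.2
tcp_pos: [608.2, -69.2, 53.2]
tcp_rot: [[-0.061, 0.996, 0.058], [0.744, 0.084, -0.663], [-0.665, 0.003, -0.747]]
contact_force: [-6.1, 14.9, 5.1]
opening: 0.002
grip_force: 7.6
```

Force is rising at about 110 mm of travel, so this is the stop. One more gentle press to confirm, then back away.

Converted, -0.7 mm / 500 = -0.0014, 0.6 mm / 500 = 0.0012.

>>> nudge_tcp --motion '[-0.0008,0,0.0006,0,0,0,-0.0014,0,0.0012,0,0,0,-0.0014,0,0.0012,0,0,0]'

```text
time: 26.5
tcp_pos: [608.2, -69.3, 53.2]
tcp_rot: [[-0.061, 0.996, 0.059], [0.745, 0.085, -0.662], [-0.665, 0.004, -0.747]]
contact_force: [-6.1, 16.5, 5.4]
opening: 0.003
grip_force: 8.6
```

>>> nudge_tcp --motion '[0.004,0,-0.003,0,0,0,0.012,0,-0.01,0,0,0,0.018,0,-0.032,0,0,0,0.024,0,-0.08,0,0,0,0.052,0,-0.132,0,0,0,0.096,0,-0.18,0,0,0,0.148,0,-0.23,0,0,0,0.192,0,-0.272,0,0,0,0.208,0,-0.286,0,0,0,0.208,0,-0.286,0,0,0]'

```text
time: 27.5
tcp_pos: [594.0, 102.4, 90.9]
tcp_rot: [[-0.062, 0.996, 0.06], [0.743, 0.086, -0.664], [-0.667, 0.003, -0.745]]
contact_force: [-0.3, -0.2, 0.1]
opening: 0.004
grip_force: 0.0
```

Run:
```python
from h import *
from rig import env
c=env.camera("scene");d=env.camera("wrist");np.savez("scene6.npz",**c)
cv2.imwrite("pics/f1.png",np.hstack([cv2.resize(c["img"][40:280,80:380],(440,352)),cv2.resize(d["img"],(352,352))]))
```

```text
(no output)
```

View pics/f1.png

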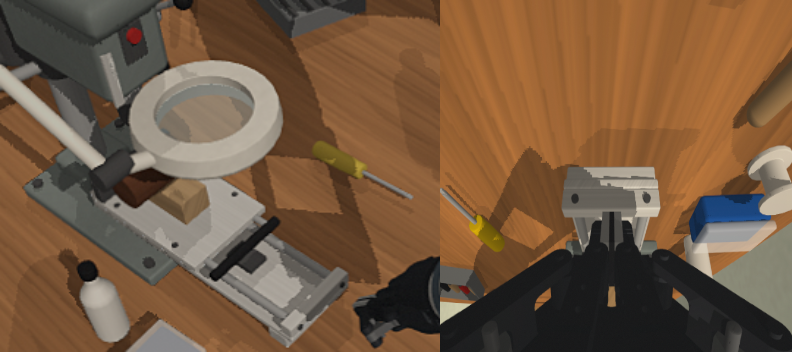

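The table is in, with the bar at (245,247) and the chock against the blank at (180,200). A last numeric check before handing in.

Run:
```python
from h import *
def bar(f,y0,y1):
    c=dict(np.load(f));p=cloud(c).reshape(-1,3);k=c["img"].reshape(-1,3).sum(1)
    q=p[(p[:,2]>58)&(p[:,2]<70)&(abs(p[:,0]-605)<55)&(p[:,1]>y0)&(p[:,1]<y1)&(k<130)]; return len(q),np.median(q,axis=0).round(1)
def ch(f,y0,y1):
    c=dict(np.load(f));p=cloud(c).reshape(-1,3);k=c["img"].reshape(-1,3).astype(float)
    q=p[(abs(p[:,2]-101)<2)&(abs(p[:,0]-610)<35)&(p[:,1]>y0)&(p[:,1]<y1)&(k[:,2]>1.25*k[:,0])&(k.sum(1)>200)]; return len(q),np.percentile(q,[2,50,98],axis=0).round(1).tolist()
print(bar("scene0.npz",15,50),bar("scene5.npz",10,50),bar("scene6.npz",-105,-60))
print(ch("scene5.npz",-100,-20),ch("scene6.npz",-210,-130))
```

```text
(391, array([606.8,  30.8,  63.5])) (396, array([607.3,  31.1,  63.5])) (360, array([606.6, -77.5,  63.4]))
(352, [[587.0, -90.6, 99.1], [608.8, -71.6, 100.8], [629.4, -53.0, 102.8]]) (285, [[597.4, -197.8, 99.2], [619.0, -178.3, 100.7], [639.7, -161.1, 102.8]])
```

```bash
python3 -c "
from rig import env
print(env.finish_job())"
```

```text
the job is handed in; nothing more can be done
None
```

I handed the job in at about 28 s. The chock is set and released against the middle of the blank, with the blank pushed up to the fence, and the table was then pushed by its bar to the stop. The stop held at 16 N after about 109 mm of travel. I could not re-measure the blank's fit against the fence at the end, because the lamp ring hid it.

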